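Flip the empty parts tray's marker to reorder

TASK

One of the three parts trays on the bench has run empty: mark it for reorder by pushing its hinged marker paddle with the fingertips, right over its pivot, until it lies flat on the other side and shows the face with the round disc. This is fingertip work with nothing to grip: do not lift, tip or shove any tray, and leave the other two markers and everything else on the bench as they are.

Things in the scene. Friction and masses are not known exactly. Their poses are not given: they have to be found in the camera images.
- tray_empty: The parts tray that has run EMPTY, the one to mark. Loose unit of about 0.95 kg (slides if shoved): wooden base board 235 x 150 x 10 mm with an open grey tray on its far part and a hinged marker on its near part. Origin: on the underside, straight below the middle of the hinge. x runs along the hinge line from the marker towards the tray, y to the left, z up. Board: x -50..185, y -75..75 mm.
- tray_stocked: Same unit, its tray full of steel cogs.
- tray_ordered: Same unit, its tray holding a pedal and a steel sleeve; its marker has already been flipped over.
- bin_empty (a point): Middle of the inner floor of the empty grey tray. The tray is 130 mm along x and 146 mm along y, rim 52 mm above the bench.
- hinge_empty (a point): Middle of the empty tray's marker hinge, fixed to tray_empty, axes as the tray's, 90 mm above the bench. Hinge line along x, between two upright aluminium cheeks 8 mm thick at x -43 and 43 mm, 22 mm wide, tops 102 mm above the bench. Below the marker all is free down to the base board's top, 10 mm above the bench.
- marker_empty (a joint): Angle (rad) of the empty tray's marker about the tray's x axis. 0: level, paddle to the tray's +y side, tail to -y, face with a black bar up. pi/2: paddle straight up, tail down. pi: level, paddle to the -y side, face with a black round disc up. Stops at 0 and pi; starts within 0.15 of 0. Stays at any angle it is left at: friction 0.015 N m, about 0.5 N on the tail turns it.
- paddle_end_empty (a point): Middle of the paddle's free edge, 66 mm from the hinge line; moves with the marker. The marker is a 4 mm white plate (30 g) with its mid-plane through the hinge line; the paddle part is 64 mm wide along the hinge. Once raised it can be pushed on over from outside, then pressed down flat.
- tail_end_empty (a point): Middle of the end of the marker's tail, 42 mm from the hinge line on the side opposite the paddle; moves with the marker. The tail is 36 mm wide along the hinge, 4 mm thick. Pressing it down raises the paddle.
- marker_stocked (a joint): Same kind of marker on the stocked tray; near 0 (bar up).
- marker_ordered (a joint): Same kind of marker on the ordered tray; near pi (disc up).
- bearing_ring: Bystander, loose: steel bearing ring, 38 mm across, 18 mm high, standing on the bench between two trays.
- hub_cone: Bystander, loose: aluminium hub spool, 38 mm across, 34 mm high, standing on the bench between two trays.
- wrench: Bystander, loose: wrench lying on the bench between the robot and the trays.
- screwdriver: Bystander, loose: screwdriver lying on the bench between the robot and the trays.
- grease_tin: Bystander, loose: round tin, 72 mm across, 55 mm high, beyond the trays.
- spray_can: Bystander, loose: spray can, 54 mm across, 170 mm high, beyond the trays.
- mug: Bystander, loose: white mug, 80 mm across, 90 mm high, beyond the trays.

How it is judged (in metres and radians):
On the way:
1. the empty tray's paddle has been swung up past halfway (value of joint marker_empty above 1.7 rad).
At the end, for the whole second after the job is handed in: The empty tray's marker lies flat on its other side, disc up (within 0.19 rad of its far stop), at rest; the other two markers are within 0.4 rad of the side they lay on; all trays stand flat (0.05 rad) and no tray or bystander is over 30 mm from its start (value of joint marker_empty above 2.95 rad and velocity of joint marker_empty between -0.1 and 0.1 rad/s and value of joint marker_stocked below 0.4 rad and value of joint marker_ordered above 2.74 rad and distance of each of tray_empty, tray_stocked, tray_ordered, bearing_ring, hub_cone, wrench, screwdriver, grease_tin, spray_can, mug from where it was at the start of the episode below 0.03 m and angle between each of tray_empty, tray_stocked, tray_ordered's own z axis and vertical below 0.05 rad); the robot touches nothing.
It fails at once if a tray is lifted more than 15 mm off the bench (height (world z) of any of tray_empty, tray_stocked, tray_ordered above 0.015 m).
It fails at once if a tray is tipped by more than 0.2 rad (angle between any of tray_empty, tray_stocked, tray_ordered's own z axis and vertical above 0.2 rad).
It fails at once if a tray is shoved more than 40 mm (distance of any of tray_empty, tray_stocked, tray_ordered from where it was at the start of the episode above 0.04 m).
It fails at once if another tray's marker is swung away from its side (more than 0.5 rad) (value of joint marker_stocked above 0.5 rad or value of joint marker_ordered below 2.64 rad).
It fails at once if a bystander is knocked or carried more than 40 mm (distance of any of bearing_ring, hub_cone, wrench, screwdriver, grease_tin, spray_can, mug from where it was at the start of the episode above 0.04 m).
It also fails if it takes over 45 s, if anything falls off the work surface, if the arm or the gripper's body presses on something with over 40 N, if the wrist force passes 120 N, or if a joint passes its speed limit or range.

ROBOT

A 7-joint arm with a two-finger parallel gripper is mounted at the origin on the work surface. World frame = base frame: x ahead of the robot, y to its left, z up, the work surface at z = 0. Lengths are in mm, angles in rad, forces in N, time in s.
With the tool pointing down it reaches from about 425 to 825 mm from the base axis. Payload 3.6 kg.
Tool frame: the origin (TCP) lies at the very end of the fingers, on their centre line; the grasp point (between the pads) lies 19 mm behind it; y points along the fingers, z is the direction in which the jaws open and shut, and the axes are right-handed (so a half turn about y gives the same grasp; the last joint's range is limited). The gripper opens to 85 mm and grips with 20 to 120 N. Pads are 22 mm wide; open, the fingers measure 114 mm over their backs; the gripper's body (76 mm by 85 mm) begins 54 mm behind the grasp point. The pads swing forward as they close: fully open they stand 13 mm farther back than shut.
Start: joints at [1.125, 0.615, -0.013, 1.423, 0.008, 1.103, -0.04], TCP at [264.34, -593.789, 208.297] pointing down, gripper open.
Joint ranges: [-3.12, 3.12], [-0.3, 2.06], [-1.34, 1.32], [0.26, 2.42], [-1.36, 4.5], [0.01, 1.98], [-2.84, 2.84]. Speed limits (rad/s): [2.79, 2.79, 3.14, 3.14, 3.14, 3.14, 3.14].

INTERFACE

Orientations are given as [roll, pitch, yaw] about the fixed x, y, z axes, in that order (R = Rz(yaw) Ry(pitch) Rx(roll)).
In Python, from station import manip gives the robot as it stands.
- The arm moves only by the tool jog_arm, never from a script. Its argument "moves" is a list of rows, each an object with "xyz": the shift along the tool's x, y, z in mm, a list of three; "twist": the turn about the tool's y in rad; "grip": the gripper command: -1 is shut, 1 is fully open, values between are in proportion. A call has 1 to 12 rows; each row shifts and turns the commanded pose from where the row before left it, along the tool's axes as they then stand; what a row does not reach is not made up. A row lasts 1/8 s, in which the tool goes at most 62.5 mm and 10.7 degrees, less where a joint would pass 70% of its speed; a pose out of reach is approached as far as the arm can. A call is refused whole if a number of a shift passes 62.5 or a number of a turn 0.188, either way. A call with a gripper value outside its range is refused whole. The fingers move at their own pace and stop on an object; the grip force is fixed at half the most. Time passes only in rows, so rows that do not move let the fingers close. It gives the time, the measured TCP pose, the force and the opening at its end, in the units of the state.
- manip.sense(): the state, without advancing time (a new reading comes with each control period).
- manip.capture(name): name is "scene" or "top" or "wrist"; returns a dict with "color" (480x640x3 uint8, blue, green, red), "camera_matrix" (3x3 intrinsics, pixels), "R" (3x3) and "t" (3): a world point X has camera coordinates R X + t. Camera axes: x right, y down, z forward; pixel columns grow to the right and rows downward; lengths in mm; the calibration is good to about 2 mm. A picture is of the moment at which its call begins. There is no depth.
- manip.finish_job(): hands the job in, once; it reports no verdict.
The state is a dict: "clock": time; "qpos": joint angles; "qvel": joint speeds; "joint_efforts": joint torques, N m; "tcp_pos": TCP position; "ee_rot": TCP orientation; "ft_force": force on the tool from outside, world axes, zero at the start; "wrist_torque": the same for the moment, N m; "width": finger opening in mm.
Only numpy, scipy, OpenCV 4.12 (cv2) and the standard library are available. Lean on these libraries where they do the work, as an engineer would, in place of code of your own. Each camera call takes 0.05 s, during which the arm holds its last target.

## Working session

There is one attempt and no reset: what is moved stays moved. The work goes in short steps, Python scripts to look and compute and a tool call to move; the robot and the scene stay as the last step left them, time stands still between calls to the robot, and variables do not carry over. Pictures are saved under pics/ and viewed, and the job is handed in when it is done.

Besides the shell and the picture viewer there is one more tool, called after "Emit:" as name(argument=value, ...) on one line, values as JSON. jog_arm: Moves the arm, as the interface text tells. Its arguments: {"type":"object","properties":{"moves":{"type":"array","items":{"type":"object","properties":{"xyz":{"type":"array","items":{"type":"number"}},"twist":{"type":"number"},"grip":{"type":"number"}}}}},"required":["moves"]}

```bash
mkdir -p pics; ls; python3 - <<'E'
from station import manip
import cv2,pickle
s=manip.sense();print({k:s[k] for k in('clock','tcp_pos','ee_rot','width','ft_force')})
d={}
for n in("scene","top","wrist"):
    c=manip.capture(n);d[n]=c;cv2.imwrite(f"pics/{n}0.png",c["color"]);print(n,c["camera_matrix"],c["R"],c["t"])
pickle.dump(d,open("c0.pkl","wb"))
E
```

```text
pics
{'clock': 0.0, 'tcp_pos': array([ 264.03627927, -593.04873564,  207.14454837]), 'ee_rot': array([-1.57337149e+00,  1.66101825e-05, -2.72273326e+00]), 'width': 85.48783954232744, 'ft_force': array([0.10182869, 0.47803581, 0.89379006])}
scene [[434.58594981   0.         322.40890502]
 [  0.         434.58594981 237.21759424]
 [  0.           0.           1.        ]] [[ 0.6917003   0.72218357  0.00126161]
 [ 0.51554993 -0.4925638  -0.70113421]
 [-0.50572619  0.48562516 -0.71302821]] [-389.03355044 -215.04807485 1168.13914493]
top [[569.88244956   0.         322.54058506]
 [  0.         569.88244956 248.82236567]
 [  0.           0.           1.        ]] [[ 0.02527367 -0.99899886  0.03691225]
 [-0.9877919  -0.03063368 -0.15273746]
 [ 0.15371531 -0.03260139 -0.98757721]] [ -42.09906602  543.79119863 1186.23530115]
wrist [[358.97876863   0.         323.01003681]
 [  0.         358.97876863 240.62660771]
 [  0.           0.           1.        ]] [[ 0.40708781 -0.91338483 -0.00276936]
 [-0.8739397  -0.39038531  0.28953189]
 [-0.26553515 -0.11544465 -0.95716436]] [-649.013987    -39.55257224  379.97706275]
```

View pics/scene0.png

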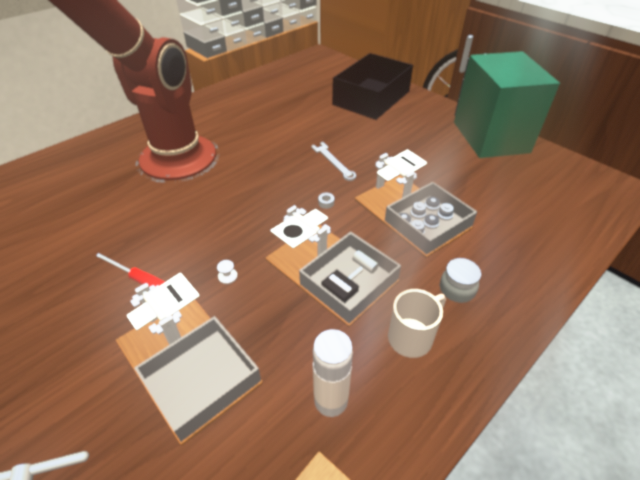

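View pics/top0.png

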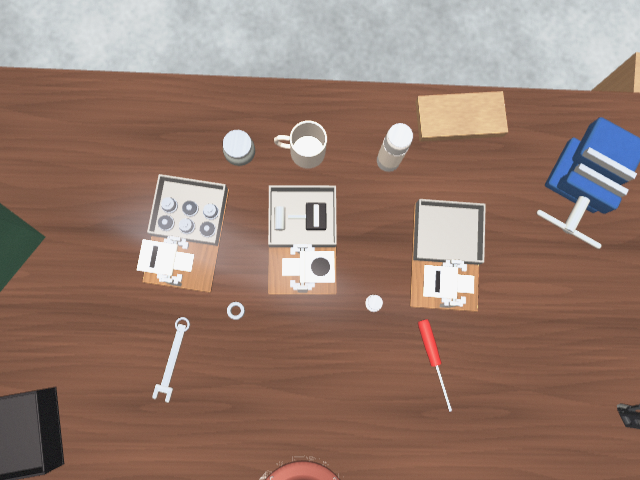

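The empty tray is the right-hand one in the top view, around pixel (448,255), with its bar up and its paddle to the left. I'll enlarge it.

```bash
python3 - <<'E'
import cv2
a=cv2.imread("pics/top0.png")[190:320,395:500];cv2.imwrite("pics/topc.png",cv2.resize(a,None,fx=5.5,fy=4.5,interpolation=cv2.INTER_CUBIC) if 0 else cv2.resize(a,None,fx=4.5,fy=4.5,interpolation=cv2.INTER_CUBIC))
a=cv2.imread("pics/scene0.png")[260:440,105:265];cv2.imwrite("pics/scenec.png",cv2.resize(a,None,fx=3.3,fy=3.3,interpolation=cv2.INTER_CUBIC))
E
```

```text
(no output)
```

View pics/topc.png

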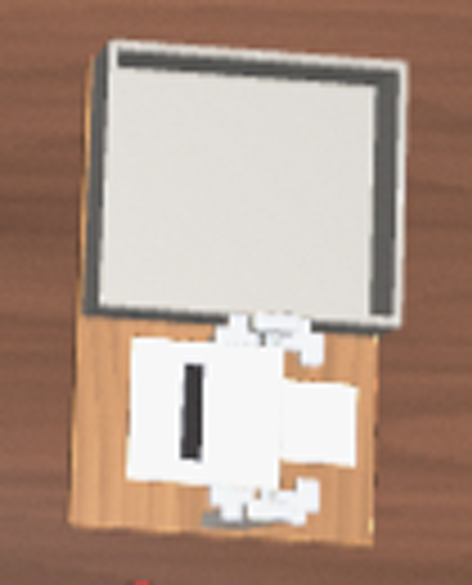

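View pics/scenec.png

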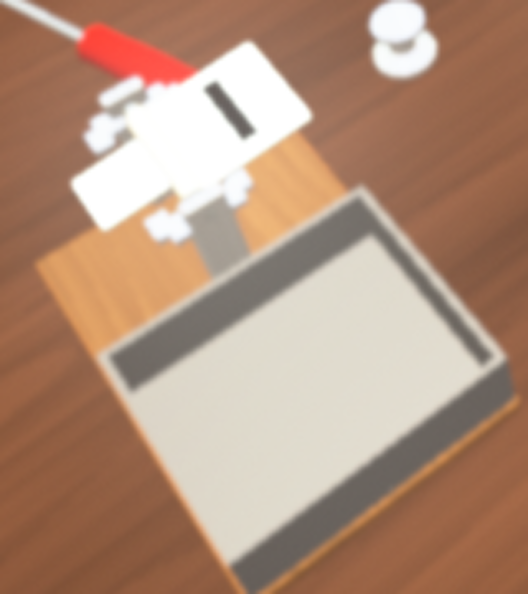

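```bash
cat > fit.py <<'E'
import numpy as np,pickle
from scipy.optimize import least_squares
d=pickle.load(open("c0.pkl","rb"))
def proj(n,X):
    c=d[n];p=c["R"]@X+np.ravel(c["t"]);q=c["camera_matrix"]@p;return q[:2]/q[2]
T=lambda u,v:(395+(u+.5)/4.5-.5,190+(v+.5)/4.5-.5)
S=lambda u,v:(105+(u+.5)/3.3-.5,260+(v+.5)/3.3-.5)
P=[("top",T(70,525),(-50,75,10)),("top",T(372,545),(-50,-75,10)),
("top",T(108,42),(185,73,52)),("top",T(408,63),(185,-73,52)),("top",T(402,326),(55,-73,52)),("top",T(85,313),(55,73,52)),
("scene",S(98,355),(55,-73,52)),("scene",S(362,186),(55,73,52)),("scene",S(506,355),(185,73,52)),("scene",S(231,567),(185,-73,52)),("scene",S(37,263),(-50,-75,10))]
M=[("top",T(133,337),(32,66)),("top",T(127,480),(-32,66)),("top",T(357,385),(18,-42)),("top",T(355,468),(-18,-42)),
("scene",S(248,41),(-32,66)),("scene",S(312,118),(32,66)),("scene",S(71,183),(-18,-42)),("scene",S(104,231),(18,-42))]
def W(p,l):
    c,s=np.cos(p[2]),np.sin(p[2]);return np.array([p[0]+c*l[0]-s*l[1],p[1]+s*l[0]+c*l[1],l[2]])
def mk(p,l):
    r=l[1];n=2
    return W(p,(l[0],r*np.cos(p[3])-n*np.sin(p[3]),90+r*np.sin(p[3])+n*np.cos(p[3])))
def f(p):
    return np.concatenate([proj(n,W(p,l))-uv for n,uv,l in P]+[proj(n,mk(p,l))-uv for n,uv,l in M])
if __name__=="__main__":
    r=least_squares(f,[480,-250,0,0.1],x_scale=[10,10,.1,.1],loss="soft_l1");p=r.x
    print(p);print(f(p).reshape(-1,2).round(1).tolist())
    for k,l in dict(hinge=(0,0,90),pad=(0,66,90),tail=(0,-42,90)).items():print(k,W(p,l))
    g=p.copy();print(mk(p,(0,66)),mk(p,(0,-42)))
E
python3 fit.py
```

```text
[ 4.74631992e+02 -2.99709547e+02 -3.84388242e-02  9.00450740e-02]
[[-0.2, 0.4], [0.4, 0.4], [0.2, -1.1], [-0.3, -1.0], [-0.1, -0.7], [3.0, -2.4], [0.1, 0.3], [0.4, -0.2], [0.9, 0.6], [-0.0, -0.4], [-1.2, -0.7], [-0.0, 0.4], [0.2, -0.4], [0.3, 0.5], [0.3, -0.7], [0.1, -0.2], [-0.5, -1.5], [-0.0, -0.9], [-0.4, -1.3]]
hinge [ 474.63199208 -299.70954672   90.        ]
pad [ 477.16832978 -233.75829965   90.        ]
tail [ 473.017959   -341.67852214   90.        ]
[ 477.15114286 -234.20520323   97.92684445] [ 473.01758656 -341.68820645   88.21511285]
```

Emit:
jog_arm(moves=[{"xyz": [0, 0, 0], "twist": 0.152, "grip": -1}, {"xyz": [0, 0, 0], "twist": 0.152, "grip": -1}, {"xyz": [0, 0, 0], "twist": 0.153, "grip": -1}, {"xyz": [-40, 0, -53], "grip": -1}, {"xyz": [-40, 0, -53], "grip": -1}, {"xyz": [-40, 0, -53], "grip": -1}, {"xyz": [-40, 0, -53], "grip": -1}, {"xyz": [-39, 0, -55], "grip": -1}, {"xyz": [0, 0, 0], "grip": -1}, {"xyz": [0, 0, 0], "grip": -1}])

```text
$.moves[3]: bad value
```

Emit:
jog_arm(moves=[{"xyz": [0, 0, 0], "twist": 0.152, "grip": -1}, {"xyz": [0, 0, 0], "twist": 0.152, "grip": -1}, {"xyz": [0, 0, 0], "twist": 0.153, "grip": -1}, {"xyz": [-40, 0, -53], "twist": 0, "grip": -1}, {"xyz": [-40, 0, -53], "twist": 0, "grip": -1}, {"xyz": [-40, 0, -53], "twist": 0, "grip": -1}, {"xyz": [-40, 0, -53], "twist": 0, "grip": -1}, {"xyz": [-39, 0, -55], "twist": 0, "grip": -1}, {"xyz": [0, 0, 0], "twist": 0, "grip": -1}, {"xyz": [0, 0, 0], "twist": 0, "grip": -1}])

```text
clock: 1.4
tcp_pos: [460.0, -350.8, 208.1]
ee_rot: [-1.57, -0.001, 3.104]
ft_force: [-0.4, -0.4, -0.9]
width: -0.1
```

Emit:
jog_arm(moves=[{"xyz": [-13, 30, -18], "twist": 0, "grip": -1}, {"xyz": [0, 30, 0], "twist": 0, "grip": -1}, {"xyz": [0, 20, 0], "twist": 0, "grip": -1}, {"xyz": [0, 0, 0], "twist": 0, "grip": -1}])

```text
clock: 1.9
tcp_pos: [471.5, -334.5, 126.7]
ee_rot: [-1.572, -0.004, 3.1]
ft_force: [-0.1, 0.2, 0.5]
width: -0.3
```

```bash
cat > look.py <<'E'
import sys,cv2,numpy as np
from station import manip
t=sys.argv[1]
a=manip.capture("wrist")["color"];b=manip.capture("scene")["color"]
b=cv2.resize(b[200:440,60:300],(480,480),interpolation=cv2.INTER_CUBIC)
cv2.imwrite(f"pics/{t}.png",np.hstack([cv2.resize(a,None,fx=.5,fy=.5),cv2.resize(b,None,fx=1,fy=1)[:240]]) if 0 else np.hstack([cv2.copyMakeBorder(cv2.resize(a,(320,240)),0,240,0,0,cv2.BORDER_CONSTANT),b]))
s=manip.sense();print(s["clock"],s["tcp_pos"],s["ft_force"])
E
python3 look.py l1
```

```text
2.0 [ 473.53832789 -334.89979686  128.88472512] [ 0.84340397  0.52824545 -0.0129421 ]
```

View pics/l1.png

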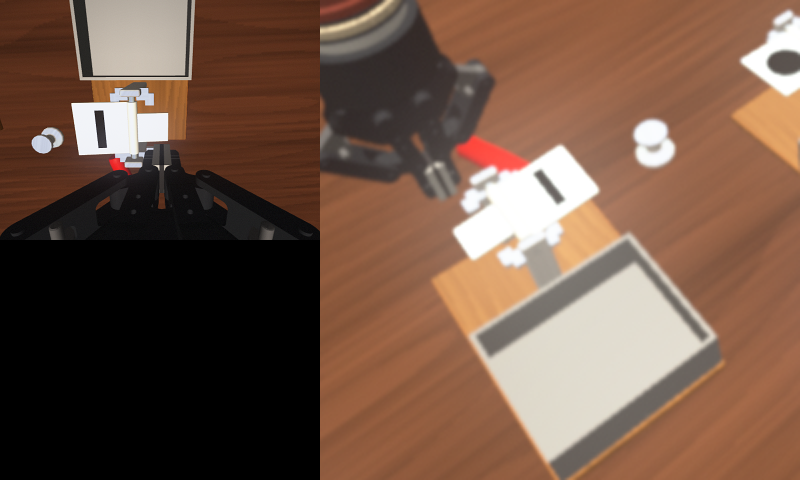

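```bash
python3 - <<'E'
import numpy as np
from fit import proj
for X in([473.5,-335,129],[473.3,-334,89],[473,-342,88]):
    u=proj("scene",np.array(X));print((u-[60,200])*2+[320,0], u)
E
python3 - <<'E'
import cv2
a=cv2.imread("pics/l1.png")[100:320,400:660]
cv2.imwrite("pics/l1c.png",cv2.resize(a,None,fx=2.5,fy=2.5))
E
```

```text
[453.72078266 208.06768096] [126.86039133 304.03384048]
[470.57082302 236.46784652] [135.28541151 318.23392326]
[461.52441553 242.73742834] [130.76220776 321.36871417]
```

View pics/l1c.png

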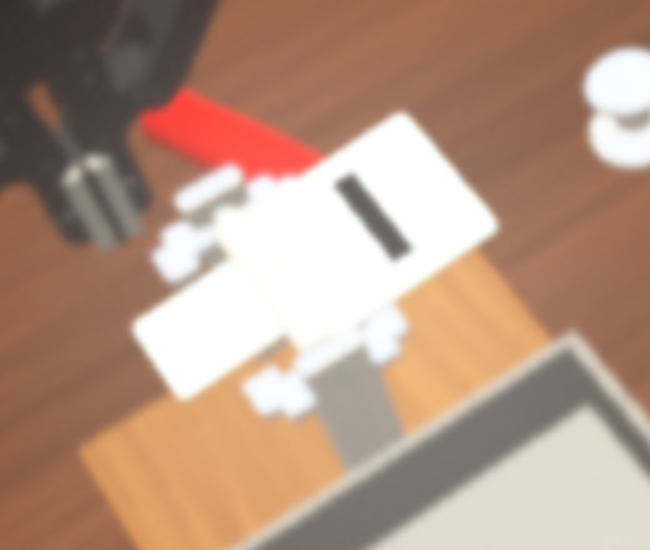

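```bash
python3 - <<'E'
import numpy as np,cv2
from station import manip
s=manip.sense();print(s["tcp_pos"],s["ee_rot"],s["clock"])
X=s["tcp_pos"]
ims=[]
for n in("scene","top","wrist"):
    c=manip.capture(n);q=c["camera_matrix"]@(c["R"]@X+np.ravel(c["t"]));q=q[:2]/q[2];print(n,q)
    im=c["color"]; u,v=q.round().astype(int)
    h=40 if n!="wrist" else 80
    cr=im[v-h:v+h,u-h:u+h].copy();cr=cv2.resize(cr,(260,260),interpolation=cv2.INTER_CUBIC);cv2.circle(cr,(130,130),3,(0,255,0),1);ims.append(cr)
cv2.imwrite("pics/l2.png",np.hstack(ims))
E
```

```text
[ 473.53832789 -334.89979686  128.88472512] [-1.56964027e+00  3.25940938e-04  3.10063082e+00] 2.0
scene [126.95637557 304.05581603]
top [476.74436131 282.04176579]
wrist [322.29925581 284.48212308]
```

View pics/l2.png

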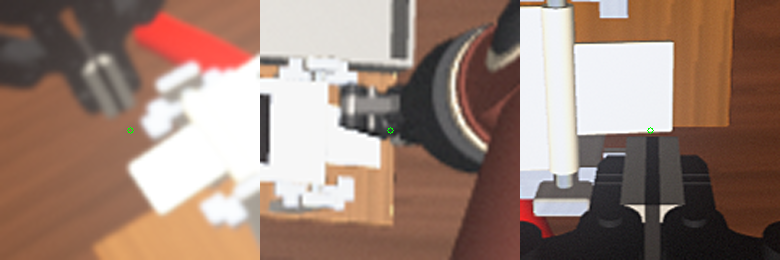

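```bash
python3 - <<'E'
import numpy as np,cv2
from station import manip
X=manip.sense()["tcp_pos"]
ims=[]
for n in("scene","top"):
    c=manip.capture(n);im=c["color"].copy()
    P=[]
    for dz in(0,20,73):
        q=c["camera_matrix"]@(c["R"]@(X+[0,0,dz])+np.ravel(c["t"]));P.append(q[:2]/q[2])
    u,v=P[0].round().astype(int);h=50
    cr=im[v-h:v+h,u-h:u+h];cr=cv2.resize(cr,(400,400),interpolation=cv2.INTER_CUBIC)
    for p in P: cv2.circle(cr,tuple(int(k) for k in (p-[u-h,v-h])*4),3,(0,255,0),1)
    ims.append(cr)
cv2.imwrite("pics/l3.png",np.hstack(ims))
E
```

```text
(no output)
```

View pics/l3.png

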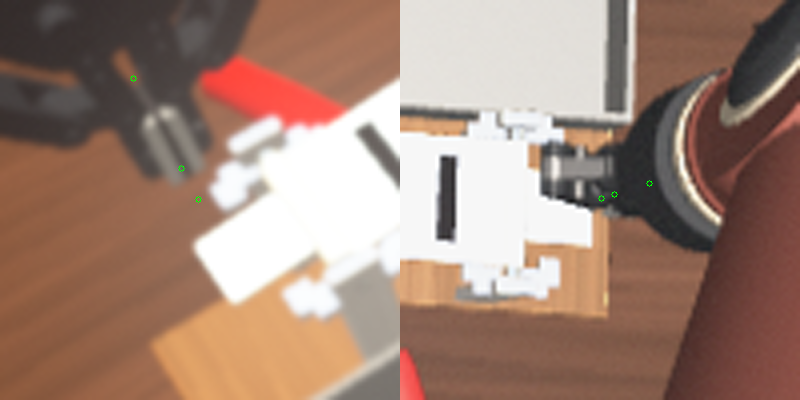

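Emit:
jog_arm(moves=[{"xyz": [0, 15, 0], "twist": 0, "grip": -1}, {"xyz": [0, 15, 0], "twist": 0, "grip": -1}, {"xyz": [0, 10, 0], "twist": 0, "grip": -1}, {"xyz": [0, 8, 0], "twist": 0, "grip": -1}, {"xyz": [0, 8, 0], "twist": 0, "grip": -1}, {"xyz": [0, 0, 0], "twist": 0, "grip": -1}])

```text
clock: 3.0
tcp_pos: [473.9, -332.8, 71.6]
ee_rot: [-1.572, -0.001, 3.103]
ft_force: [-0.5, -0.5, 0.6]
width: 0.1
```

```bash
python3 look.py l4
```

```text
3.1 [ 474.37565872 -333.22465126   72.48869845] [-0.67913433  0.22191822 -0.30320817]
```

View pics/l4.png

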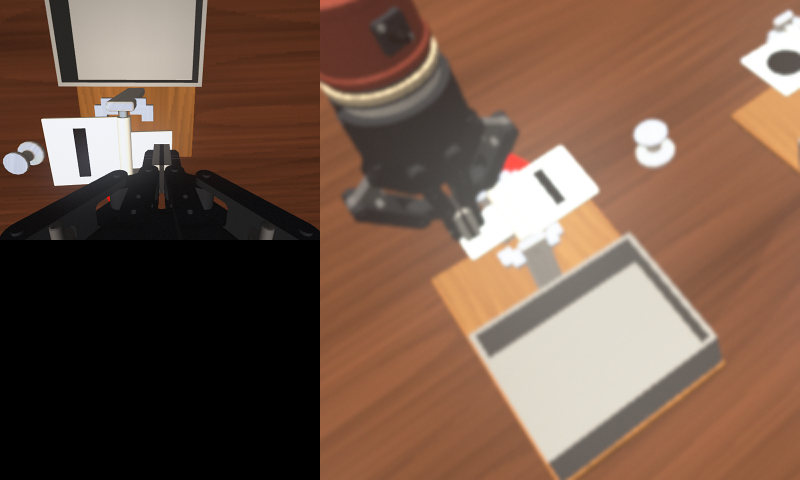

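Emit:
jog_arm(moves=[{"xyz": [0, 6, 0], "twist": 0, "grip": -1}, {"xyz": [0, 6, 0], "twist": 0, "grip": -1}, {"xyz": [0, 0, 0], "twist": 0, "grip": -1}])

```text
clock: 3.48
tcp_pos: [473.9, -332.9, 59.8]
ee_rot: [-1.571, -0.001, 3.103]
ft_force: [-0.7, 0.7, -0.4]
width: -0.1
```

```bash
python3 look.py l5
```

```text
3.575 [ 473.97586483 -333.01198912   60.11412205] [-0.1983291   0.64749441  0.05756772]
```

View pics/l5.png

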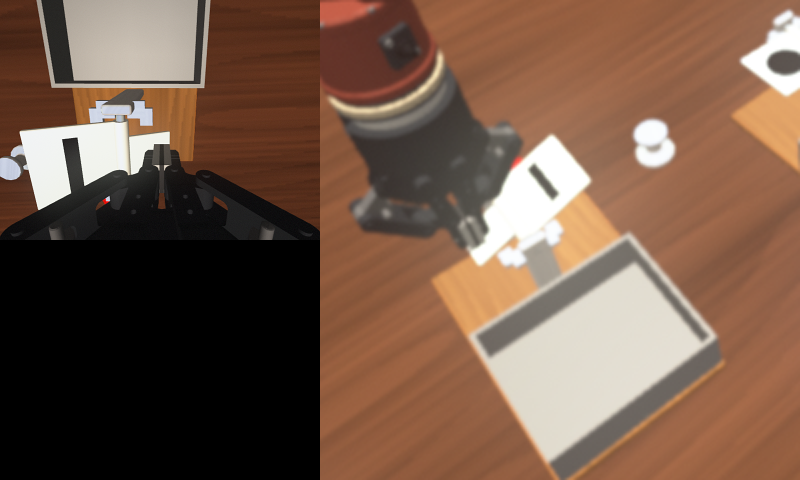

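```bash
cat > ang.py <<'E'
import numpy as np
from fit import *
def ang(pts):  # pts: list (cam,(u,v),(x,r)) full-pixel
    p=np.array([474.63,-299.71,-.0384,0])
    best=min((sum(np.sum((proj(n,mk([*p[:3],t],l))-uv)**2) for n,uv,l in pts),t) for t in np.linspace(-.1,3.2,661))
    return best
E
python3 - <<'E'
from ang import *
print(ang([("scene",(177.5,267.5),(-32,66)),("scene",(195,291.5),(32,66))]))
for t in (.3,.5,.7,.9,1.2,1.57):
  print(t,[((proj("scene",mk([474.63,-299.71,-.0384,t],l))-[60,200])*2+[320,0]).round() for l in((-32,66),(32,66))])
import cv2
a=cv2.imread("pics/l5.png")[0:240,0:320];cv2.imwrite("pics/l5c.png",cv2.resize(a,None,fx=2.4,fy=2.4))
E
```

```text
(np.float64(2.8977398640607186), np.float64(0.275))
0.3 [array([553., 135.]), array([591., 180.])]
0.5 [array([544., 130.]), array([582., 174.])]
0.7 [array([532., 126.]), array([570., 171.])]
0.9 [array([519., 125.]), array([557., 171.])]
1.2 [array([496., 128.]), array([533., 175.])]
1.57 [array([466., 140.]), array([503., 189.])]
```

View pics/l5c.png

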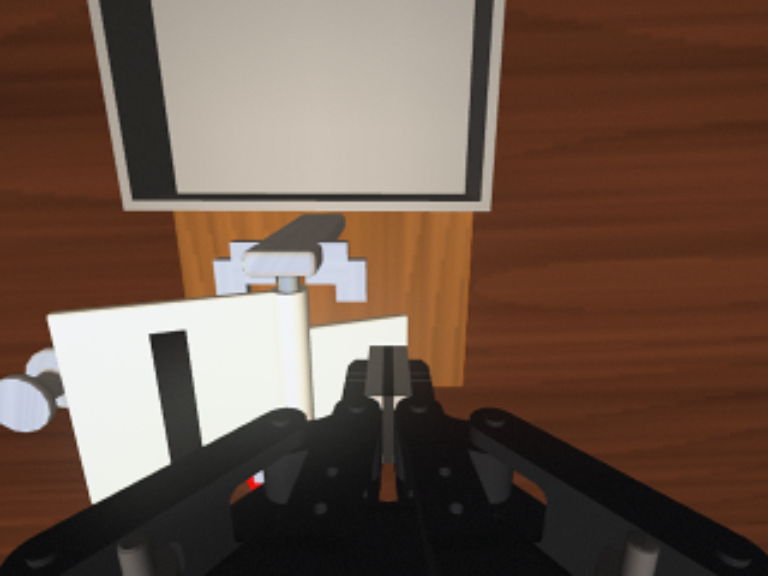

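Emit:
jog_arm(moves=[{"xyz": [0, -50, 0], "twist": 0, "grip": -1}, {"xyz": [0, -10, 0], "twist": 0.175, "grip": -1}, {"xyz": [0, 0, 0], "twist": 0.175, "grip": -1}, {"xyz": [0, 0, 0], "twist": 0.175, "grip": -1}, {"xyz": [0, 0, 0], "twist": 0.175, "grip": -1}, {"xyz": [0, 0, 0], "twist": 0.175, "grip": -1}, {"xyz": [0, 0, 0], "twist": 0.175, "grip": -1}, {"xyz": [0, 0, 0], "twist": 0.175, "grip": -1}, {"xyz": [0, 0, 0], "twist": 0.175, "grip": -1}, {"xyz": [0, 0, 0], "twist": 0.17, "grip": -1}, {"xyz": [0, 0, 0], "twist": 0, "grip": -1}, {"xyz": [0, 0, 0], "twist": 0, "grip": -1}])

```text
clock: 5.08
tcp_pos: [474.2, -333.0, 120.4]
ee_rot: [-1.571, -0.0, 1.536]
ft_force: [-1.0, 0.4, -0.3]
width: -0.4
```

```bash
python3 look.py l6
```

```text
5.175 [ 474.1336005  -333.07071274  120.37312667] [-1.42748061 -1.12585204 -0.06115452]
```

View pics/l6.png

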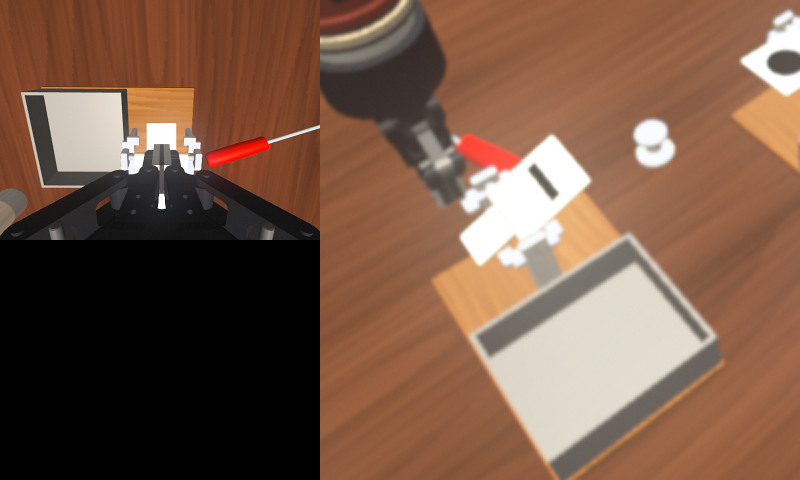

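Emit:
jog_arm(moves=[{"xyz": [0, 25, 0], "twist": 0, "grip": -1}, {"xyz": [0, 25, 0], "twist": 0, "grip": -1}, {"xyz": [0, 10, 0], "twist": 0, "grip": -1}, {"xyz": [0, 7, 0], "twist": 0, "grip": -1}, {"xyz": [0, 7, 0], "twist": 0, "grip": -1}, {"xyz": [0, 0, 0], "twist": 0, "grip": -1}])

```text
clock: 5.92
tcp_pos: [474.2, -333.1, 46.3]
ee_rot: [-1.571, -0.0, 1.533]
ft_force: [-0.5, -0.8, -0.5]
width: -0.2
```

```bash
python3 look.py l7
```

```text
6.025 [ 474.37804663 -333.15491058   46.61271898] [0.33054255 0.42317729 0.07732759]
```

View pics/l7.png

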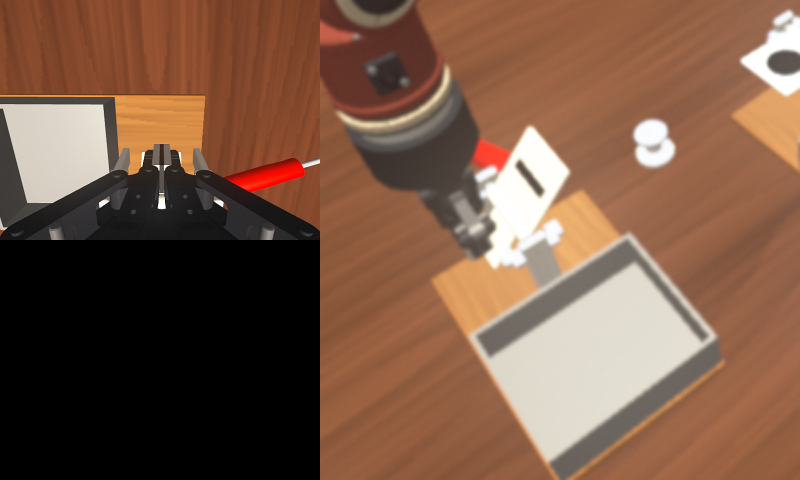

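Emit:
jog_arm(moves=[{"xyz": [0, 5, 0], "twist": 0, "grip": -1}, {"xyz": [0, 4, 0], "twist": 0, "grip": -1}, {"xyz": [0, 0, 0], "twist": 0, "grip": -1}])

```text
clock: 6.4
tcp_pos: [474.0, -332.8, 36.9]
ee_rot: [-1.57, -0.001, 1.533]
ft_force: [-0.7, -0.6, 0.6]
width: -0.0
```

```bash
python3 look.py l8
```

```text
6.5 [ 474.04169394 -332.8853872    37.12511243] [0.07625185 1.35427634 0.52452912]
```

View pics/l8.png

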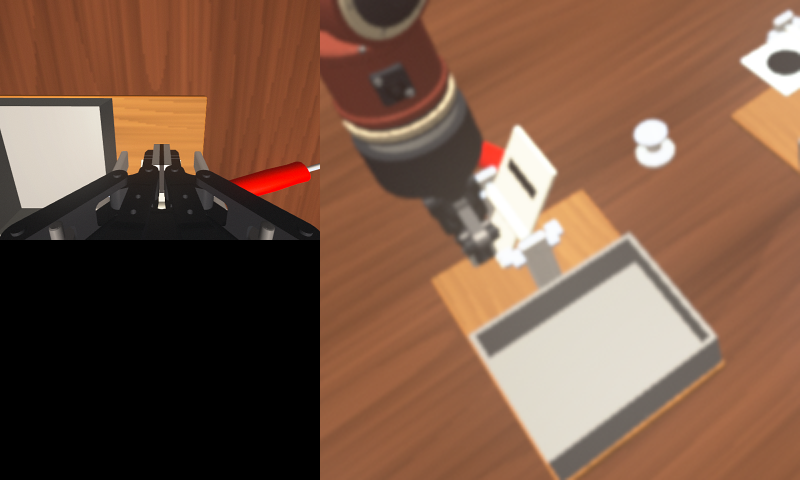

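Emit:
jog_arm(moves=[{"xyz": [0, -40, 0], "twist": 0, "grip": -1}, {"xyz": [0, -60, 0], "twist": 0, "grip": -1}, {"xyz": [0, -60, 0], "twist": 0, "grip": -1}, {"xyz": [0, -5, 0], "twist": 0, "grip": -1}, {"xyz": [45, 0, 0], "twist": 0, "grip": -1}, {"xyz": [45, 0, 0], "twist": 0, "grip": -1}, {"xyz": [40, 0, 0], "twist": 0, "grip": -1}, {"xyz": [0, 0, 0], "twist": 0, "grip": -1}, {"xyz": [0, 0, 0], "twist": 0, "grip": -1}])

```text
clock: 7.62
tcp_pos: [478.5, -203.6, 201.8]
ee_rot: [-1.57, 0.0, 1.533]
ft_force: [-0.8, -0.6, -0.5]
width: 0.4
```

```bash
python3 look.py l9
```

```text
7.725 [ 478.53233066 -204.65390022  202.14195657] [-0.09224215 -1.30491994  0.44658183]
```

View pics/l9.png

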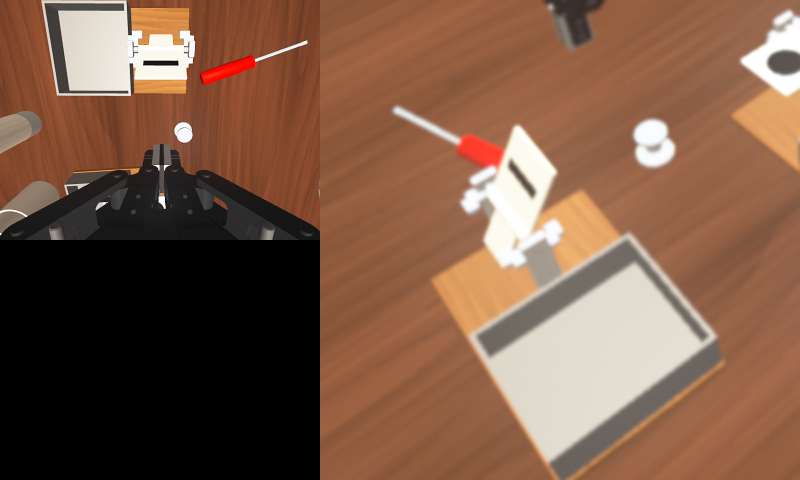

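Emit:
jog_arm(moves=[{"xyz": [0, 50, 0], "twist": 0, "grip": -1}, {"xyz": [0, 50, 0], "twist": 0, "grip": -1}, {"xyz": [-20, 0, 0], "twist": 0, "grip": -1}, {"xyz": [-15, 0, 0], "twist": 0, "grip": -1}, {"xyz": [-8, 0, 0], "twist": 0, "grip": -1}, {"xyz": [-8, 0, 0], "twist": 0, "grip": -1}, {"xyz": [-8, 0, 0], "twist": 0, "grip": -1}, {"xyz": [-8, 0, 0], "twist": 0, "grip": -1}, {"xyz": [-8, 0, 0], "twist": 0, "grip": -1}, {"xyz": [0, 0, 0], "twist": 0, "grip": -1}])

```text
clock: 8.98
tcp_pos: [476.1, -279.2, 102.4]
ee_rot: [-1.571, 0.001, 1.532]
ft_force: [0.1, 0.5, -0.2]
width: -0.3
```

```bash
python3 look.py l10
```

```text
9.075 [ 476.18559637 -278.04431725  102.23162842] [ 0.20959543  0.25293713 -0.01703938]
```

View pics/l10.png

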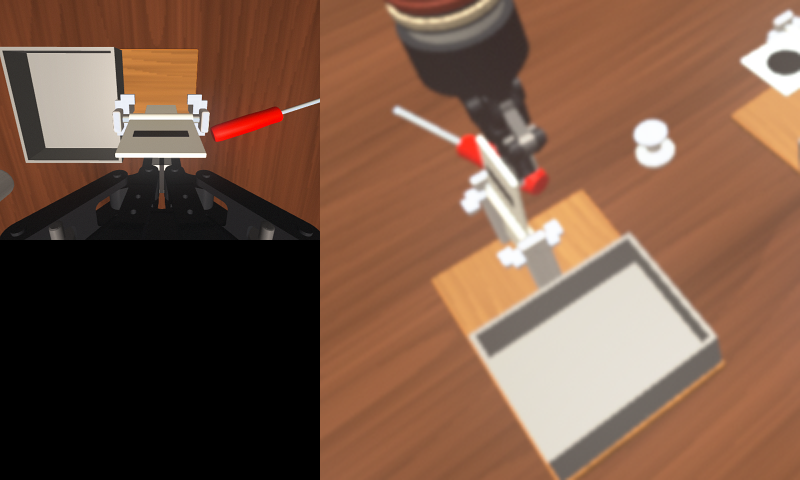

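Emit:
jog_arm(moves=[{"xyz": [-8, 0, 0], "twist": 0, "grip": -1}, {"xyz": [-8, 0, 0], "twist": 0, "grip": -1}, {"xyz": [-8, 0, 0], "twist": 0, "grip": -1}, {"xyz": [-8, 0, 0], "twist": 0, "grip": -1}, {"xyz": [-8, 0, 0], "twist": 0, "grip": -1}, {"xyz": [-6, 0, 0], "twist": 0, "grip": -1}, {"xyz": [0, 0, 0], "twist": 0, "grip": -1}])

```text
clock: 9.95
tcp_pos: [474.4, -325.0, 102.4]
ee_rot: [-1.571, 0.001, 1.532]
ft_force: [0.1, 1.3, -0.9]
width: -0.1
```

```bash
python3 look.py l11
```

```text
10.05 [ 474.55043983 -324.01643099  102.27753637] [-0.02658669  0.3386148  -0.18556727]
```

View pics/l11.png

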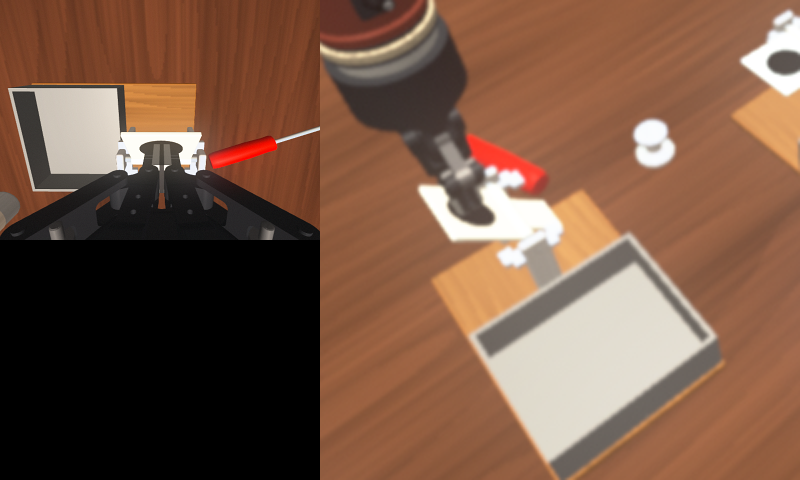

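Emit:
jog_arm(moves=[{"xyz": [-8, 0, 0], "twist": 0, "grip": -1}, {"xyz": [-8, 4, 0], "twist": 0, "grip": -1}, {"xyz": [-5, 6, 0], "twist": 0, "grip": -1}, {"xyz": [0, 6, 0], "twist": 0, "grip": -1}, {"xyz": [0, 5, 0], "twist": 0, "grip": -1}, {"xyz": [0, 5, 0], "twist": 0, "grip": -1}, {"xyz": [0, 0, 0], "twist": 0, "grip": -1}])

```text
clock: 10.92
tcp_pos: [473.6, -344.5, 75.8]
ee_rot: [-1.57, -0.001, 1.534]
ft_force: [-0.4, 0.3, 0.4]
width: 0.3
```

```bash
python3 look.py l12
```

```text
11.025 [ 473.84667559 -344.94229676   76.33067412] [-0.61623326  0.46821958 -0.41902993]
```

View pics/l12.png

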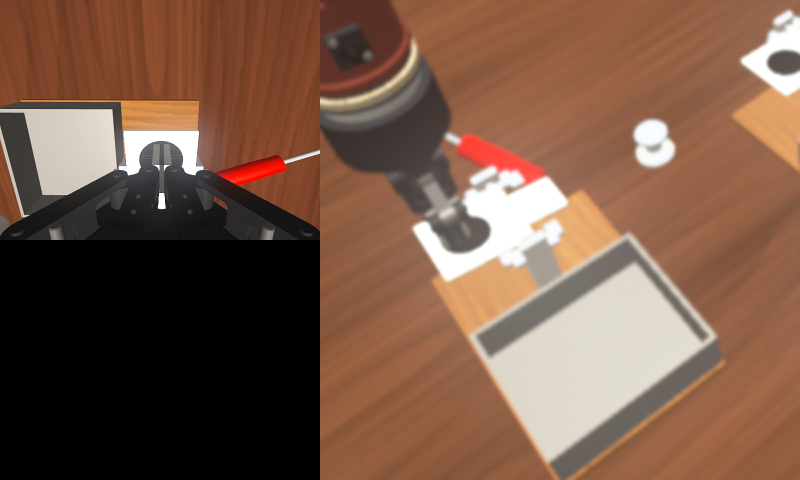

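Nearly flat. I'll press down in small steps and watch for a force rise.

Emit:
jog_arm(moves=[{"xyz": [0, 3, 0], "twist": 0, "grip": -1}, {"xyz": [0, 2, 0], "twist": 0, "grip": -1}, {"xyz": [0, 0, 0], "twist": 0, "grip": -1}])

```text
clock: 11.4
tcp_pos: [473.6, -344.9, 71.1]
ee_rot: [-1.57, -0.0, 1.533]
ft_force: [-0.5, -0.3, -0.7]
width: -0.1
```

```bash
python3 look.py l13; python3 - <<'E'
from ang import *
for t in (2.6,2.8,2.9,3.0,3.14):
  p=[474.63,-299.71,-.0384,t]
  def m2(l):
    r=l[1];n=-2;return W(p,(l[0],r*np.cos(t)-n*np.sin(t),90+r*np.sin(t)+n*np.cos(t)))
  print(t,[((proj("scene",m2(l))-[60,200])*2+[320,0]).round().tolist() for l in((-32,66),(32,66),(-18,-42),(18,-42))])
E
```

```text
11.5 [ 473.72659945 -345.00188959   71.26884617] [ 0.81813102 -0.34964234  0.00178756]
2.6 [[413.0, 199.0], [447.0, 251.0], [546.0, 190.0], [566.0, 216.0]]
2.8 [[411.0, 212.0], [445.0, 265.0], [547.0, 183.0], [567.0, 208.0]]
2.9 [[411.0, 218.0], [445.0, 271.0], [547.0, 179.0], [567.0, 205.0]]
3.0 [[412.0, 224.0], [446.0, 276.0], [546.0, 176.0], [567.0, 201.0]]
3.14 [[415.0, 231.0], [449.0, 283.0], [545.0, 172.0], [565.0, 197.0]]
```

View pics/l13.png

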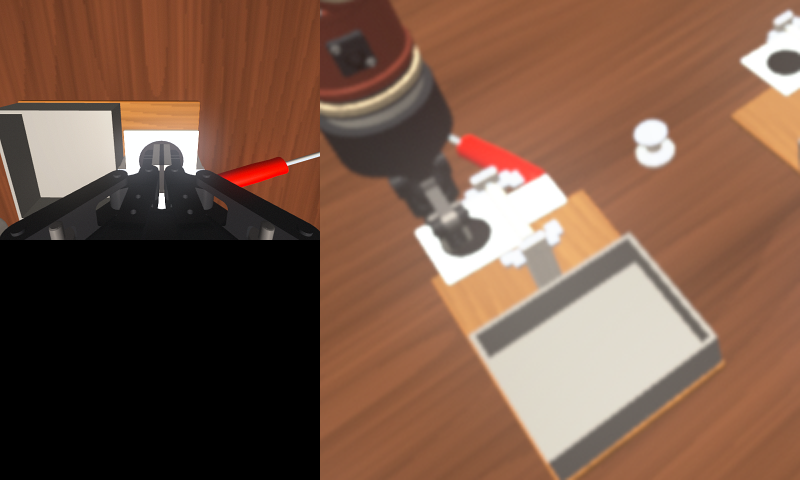

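Emit:
jog_arm(moves=[{"xyz": [0, 2, 0], "twist": 0, "grip": -1}, {"xyz": [0, 0, 0], "twist": 0, "grip": -1}])

```text
clock: 11.75
tcp_pos: [473.7, -345.0, 69.2]
ee_rot: [-1.571, -0.0, 1.533]
ft_force: [-0.3, -0.1, 0.9]
width: -0.3
```

Emit:
jog_arm(moves=[{"xyz": [0, 1, 0], "twist": 0, "grip": -1}, {"xyz": [0, 0, 0], "twist": 0, "grip": -1}])

```text
clock: 12.0
tcp_pos: [473.8, -345.1, 69.0]
ee_rot: [-1.571, -0.0, 1.533]
ft_force: [-0.6, 1.7, 4.3]
width: -0.0
```

Contact on the stop: 4.3 N upward, and the TCP has stopped moving. I'll retract and check.

Emit:
jog_arm(moves=[{"xyz": [0, -20, 0], "twist": 0, "grip": -1}, {"xyz": [0, -50, 0], "twist": 0, "grip": -1}, {"xyz": [0, -50, 0], "twist": 0, "grip": -1}, {"xyz": [-50, 0, 0], "twist": 0, "grip": -1}, {"xyz": [-50, 0, 0], "twist": 0, "grip": -1}, {"xyz": [-50, 0, 0], "twist": 0, "grip": -1}, {"xyz": [0, 0, 0], "twist": 0, "grip": -1}, {"xyz": [0, 0, 0], "twist": 0, "grip": -1}])

```text
clock: 13.0
tcp_pos: [468.2, -494.2, 187.6]
ee_rot: [-1.571, -0.002, 1.533]
ft_force: [-0.4, 0.4, 0.2]
width: -0.4
```

```bash
python3 look.py l14; python3 - <<'E'
from station import manip
import cv2
c=manip.capture("top")["color"];cv2.imwrite("pics/top1.png",c)
E
```

```text
13.1 [ 469.18153326 -493.14403781  188.04116631] [ 0.3023072   0.46526945 -0.58205001]
```

View pics/l14.png

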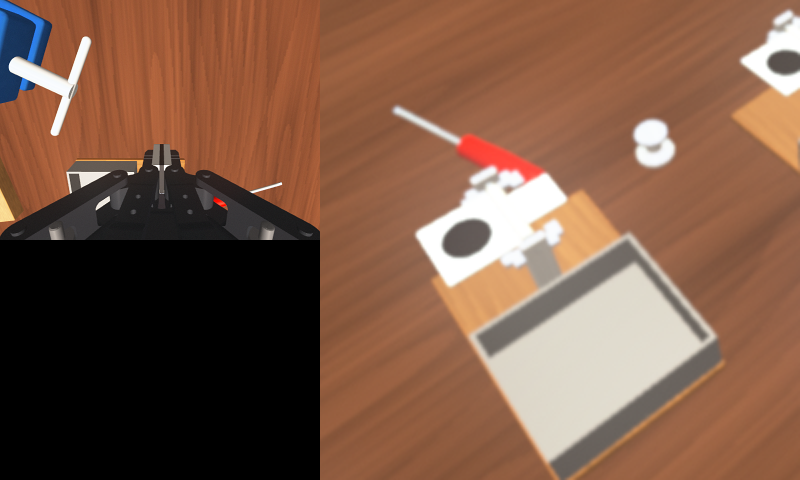

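View pics/top1.png

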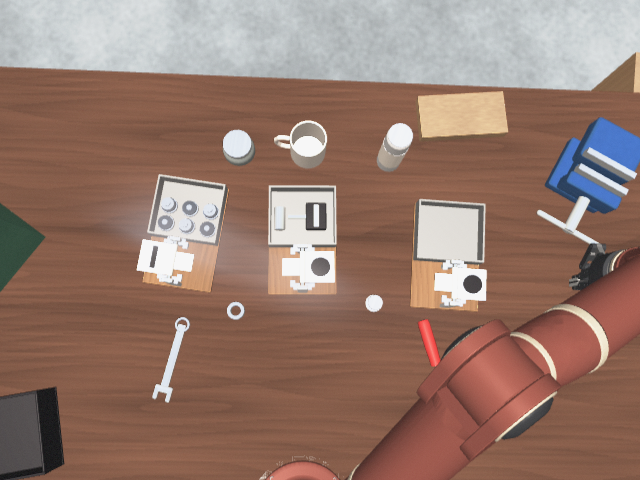

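The disc is up, and the paddle's end corners are at (416,235) and (450,287), against (415,231) and (449,283) predicted for pi. Trays and bystanders sit at the same pixels as in the first top view, and the gripper is clear, so I'm handing it in.

```bash
python3 -c "
from station import manip
print(manip.finish_job())"
```

```text
the job is handed in; nothing more can be done
None
```

The empty tray's marker is flipped and lies flat with its disc up. I handed the job in after about 13 s of the 45 s; no verdict came back.

**How it went:** I pressed the tail down with the shut fingertips until the paddle stood at about 0.9 rad. Then I pushed the paddle over its pivot from outside and pressed it down until it met the stop, at about 4 N.

**Last checks:**
- **Marker angle:** the paddle's corners in the scene picture fit about 3.1 rad, within 4–5 pixels in an enlarged crop of the position predicted for pi.
- **Rest of the bench:** in the top view the trays, the other two markers and the visible bystanders sit where they started. The arm hid part of the screwdriver there, but it looked unmoved in the scene view.
- **Contact:** the gripper was clear of everything when I handed in.

**What disagreed:** contact came with the reported tool-tip height about 22 mm lower than expected, as if the shut fingertips end that far short of the TCP. I went by the pictures and the force reading instead. My first tail press also had the gripper turned so that the rising paddle could have met its linkage, so I stopped at about 0.28 rad, turned the gripper a quarter turn and pressed again.

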